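# Find the drive stem that fits the food processor and hold its dial on pulse

## Robot

A 6-joint arm with a two-finger parallel gripper is mounted at the origin on a cart in front of the work surface, level with it; the furniture and walls round the work are solid. World frame = base frame: x ahead of the robot, y to its left, z up, the work surface at z = 0. Lengths are in m, angles in rad, forces in N, time in s.
With the tool pointing down it reaches from about 0.25 to 0.775 m from the base axis. Payload 4 kg.
Tool frame: the origin (TCP) lies midway between the tips of the shut fingers; the grasp point (between the pads) lies 19 mm behind it; z points along the fingers, y is the line along which they close (so a half turn about z gives the same grasp; the last joint's range is limited). The gripper opens to 94 mm and grips with 3 to 60 N. Pads are 16 mm wide; open, the fingers measure 119 mm over their backs; the gripper's body (75 mm by 177 mm) begins 78 mm behind the grasp point.
Start: joints at [1.111, 0.087, 1.371, -0, 1.684, -0.103], TCP at [0.192, 0.515, 0.206] pointing down, gripper open.
Joint ranges: [-3.1, 3.1], [-0.76, 2.03], [0.27, 2.55], [-1.08, 4.22], [0.17, 2.65], [-2.57, 2.57]. Speed limits (rad/s): [2.79, 2.79, 3.14, 3.14, 3.14, 3.14].

## Interface

Orientations are given as a unit quaternion [w, x, y, z].
In Python, from station import manip, kin, vision gives the robot as it stands. The module is installed in compiled form; this text tells all that it offers. Calls block until the motion is done:
- manip.goto(position, orientation): joint-space move of the TCP to a pose.
- manip.servo_line(position, attitude=None, rate=0.15, max_force=None): straight line of the TCP; attitude=None keeps the orientation; rate is the mean speed in m/s. With max_force (N) it stops when the force on the tool has changed by that much, and returns True; else False.
- manip.move_joints(angles): joint-space move.
- manip.let_go() and manip.gripper_close(f_grip=None): open the fingers fully, or close them until they stop; f_grip is the grip in N (None keeps the last).
- manip.dwell(seconds).
- kin.solve_ik(position, orientation): joint angles nearest the present ones, or None.
- vision.read_camera(name): name is "scene" or "top" or "wrist"; returns the picture (480x640x3 uint8, blue, green, red); there is no depth.
- vision.camera_params(name): a dict with "fx", "fy", "cx", "cy" (pixels), "eye" and "rotation" of the camera in the world; the wrist camera has in their place "T_tool_cam" (4x4, takes a point from camera to tool coordinates, whose origin is the TCP and whose axes are the flange's). Camera axes: x right, y up, looking along -z (the intrinsics and any distortion apply to the point x, -y, -z); pixel columns grow to the right and rows downward; lengths in m; the calibration is good to about 2 mm. A picture is of the moment at which its call begins: read the wrist's pose just before it. camera_params takes no time and is no camera call.
A pose or a line that the arm cannot do raises manip.MotionError and nothing moves.
- manip.finish_job(): hands the job in; it is judged then, once.
Readings, each from a call of its own:
- manip.get_time_s(): time.
- manip.get_joint_positions(): joint angles.
- manip.get_joint_vel(): joint speeds.
- manip.get_joint_efforts(): joint torques, N m.
- manip.get_tool_pos(): TCP position.
- manip.get_tool_rot(): TCP orientation.
- manip.get_ft_force(): force on the tool from outside, world axes, zero at the start.
- manip.get_moment(): the same for the moment, N m.
- manip.get_width(): finger opening in m.
- manip.get_finger_force(): force on a finger pad.
Only numpy, scipy, OpenCV 4.12 (cv2) and the standard library are available. Lean on these libraries where they do the work, as an engineer would, in place of code of your own. Each camera call takes 0.05 s, during which the arm holds its last target. There are 200 camera calls.

## Task

Only one of the two look-alike drive stems belongs to this food processor: with the dial still at off, try them on its spindle, leave the one that slides fully home on it, and put the one that does not fit in the shallow steel tray. Then test the drive: turn the dial clockwise past its two click stops to the third, sprung position and keep it there; it springs back when let go, so finish while still holding the dial against its spring. Leave the pepper grinder and the oil bottle where they stand.

Things in the scene. Friction and masses are not known exactly. Their poses are not given: they have to be found in the camera images.
- stem_a: One of two grey plastic drive stems, alike outside: upright column 30 mm across, 62 mm tall, on a foot flange 46 mm across, 7 mm thick; 50-100 g; grip the column. Origin: centre of underside, z up. Blind bore from below, 48 mm deep: 19 mm wide in the stem that fits; 12 mm in the other, which catches on the spindle's tip, foot 38 mm above the hub. Which is which: by trying.
- stem_b: The other of the two drive stems, the same outside (62 mm tall, column 30 mm, flange 46 mm; see stem_a). The two swap places at random. Origin: centre of its underside, z up.
- tray: Shallow open steel tray, loose, 160 x 120 mm outside (with a 5 mm turned-out rim besides), 28 mm high, walls and floor 3 mm. Origin: centre of its underside; x along its long side, z up. It may stand turned.
- spindle_foot (a point): On the axis of the upright steel drive spindle, at its foot: top of the grey hub (52 mm across), 94 mm above the worktop, where the fitting stem's underside rests. Spindle 16 mm across, 40 mm tall, last 7 mm tapering to 9 mm. The white motor base is fixed, deck 90 mm up, with four lugs 7 mm high 73 mm from the axis; x axis points level away from the dial (130 mm in front).
- dial (a joint): Dial angle, rad: 0 = off, grows clockwise seen from above. Click stops near 0.40 and 0.81, where it stays if let go; third position beyond 1.17 (nominal 1.26, end stop 1.30), from which a spring drives it back to the second stop when let go. At most 0.15 N m passes the clicks; about 0.07 N m holds the third position.
- dial_grip (a point): On the black dial's vertical axis, mid-length of its paddle grip, 10 mm below the paddle's top (top 128 mm above the worktop). Paddle: upright bar 50 mm long, 12 mm thick, 26 mm high above a round skirt 54 mm across. Frame turns with the dial: x along the paddle, y across it, z up; a white line on top marks the -x end, which points to the raised marks on the deck: bar, dot, dot, bar.
- pepper_grinder: Bystander, loose: small glass pepper grinder with a black cap, 43 mm in diameter, 112 mm tall. Origin: centre of its underside.
- oil_bottle: Bystander, loose: square clear bottle with a black cap, 42 x 42 x 170 mm. Origin: centre of its underside.
There are look-alikes about, which are no part of the job. Leave any orange look-alike of the stem_a alone.

How it is judged:
On the way, in this order (a step that is already met when the one before it is completed fails the run):
1. with the dial at off, the fitting stem is fully home on the spindle, the other lies in the tray, and both are let go (z of stem_a in the frame of spindle_foot between -0.003 and 0.003 m and horizontal distance between stem_a and spindle_foot below 0.003 m and angle between stem_a's own z axis and vertical below 0.06 rad and x of stem_b in the frame of tray between -0.078 and 0.078 m and y of stem_b in the frame of tray between -0.058 and 0.058 m and z of stem_b in the frame of tray between -0.005 and 0.06 m and contact force between stem_b and tray above 0.1 N and linear speed of stem_b below 0.02 m/s and value of joint dial below 0.15 rad and contact force between the fingers and stem_a below 0.1 N and contact force between the fingers and stem_b below 0.1 N), for 0.2 s.
2. the robot's fingers hold the dial in its third position (value of joint dial above 1.17 rad and contact force between the fingers and dial above 0.5 N and contact force between each of stem_a, stem_b and dial below 0.1 N), for 0.5 s.
At the end, for the whole second after the job is handed in: stem_a (the one that fits) is home on the spindle: within 3 mm of the hub and of the axis, upright within 0.06 rad; stem_b rests inside the tray; the fingers press on the dial with over 0.5 N and it is past 1.17 rad and still; no stem touches the dial (all of step 2 and z of stem_a in the frame of spindle_foot between -0.003 and 0.003 m and horizontal distance between stem_a and spindle_foot below 0.003 m and angle between stem_a's own z axis and vertical below 0.06 rad and x of stem_b in the frame of tray between -0.078 and 0.078 m and y of stem_b in the frame of tray between -0.058 and 0.058 m and z of stem_b in the frame of tray between -0.005 and 0.06 m and contact force between stem_b and tray above 0.1 N and linear speed of stem_b below 0.02 m/s and velocity of joint dial below 0.1 rad/s); the arm keeps its last pose, push and grip.
It fails at once if the pepper grinder is moved by more than 25 mm (distance of pepper_grinder from where it was at the start of the episode above 0.025 m).
It fails at once if the oil bottle is moved by more than 25 mm (distance of oil_bottle from where it was at the start of the episode above 0.025 m).
It also fails if it takes over 72 s, if anything falls off the work surface, if the arm or the gripper's body presses on something with over 40 N, if the wrist force passes 120 N, or if a joint passes its speed limit or range.

## Working session

There is one attempt and no reset: what is moved stays moved. The work goes in short steps, each a Python script; the robot and the scene stay as the last script left them, time stands still between calls to the robot, and variables do not carry over. Pictures are saved under pics/ and viewed, at most 10 in all, crops included, and the job is handed in when it is done.

```bash
mkdir -p pics; cat > h.py <<'E'
import numpy as np, cv2
from station import manip, kin, vision
def snap(n,f):
    im=vision.read_camera(n); cv2.imwrite(f,im); return im
def ray(n,u,v):
    p=vision.camera_params(n)
    d=np.array([(u-p['cx'])/p['fx'],-(v-p['cy'])/p['fy'],-1.])
    return np.array(p['eye']),np.array(p['rotation'])@d
def at(n,u,v,z):
    e,d=ray(n,u,v); return e+d*(z-e[2])/d[2]
def proj(n,P):
    p=vision.camera_params(n); c=np.array(p['rotation']).T@(np.array(P)-p['eye'])
    return np.array([p['cx']+p['fx']*c[0]/-c[2], p['cy']+p['fy']*c[1]/c[2]])
E
python3 - <<'E'
from h import *
for n in('scene','top','wrist'):
    snap(n,f'pics/{n}.png'); print(n,vision.camera_params(n))
print(manip.get_tool_pos(),manip.get_tool_rot(),manip.get_time_s())
E
```

```text
scene {'fx': 588.5857728068229, 'fy': 588.5857728068229, 'cx': 314.8815614701696, 'cy': 240.91443135533527, 'eye': array([-0.04149132, -0.43774734,  0.92846285]), 'rotation': array([ 0.82743412,  0.32642422, -0.16403057, -0.42649031])}
top {'fx': 478.5426817793458, 'fy': 478.5426817793458, 'cx': 317.8805122217387, 'cy': 246.16792138723702, 'eye': array([0.52468943, 0.02289207, 1.06939108]), 'rotation': array([-0.70440663, -0.02456575,  0.02580899,  0.70890177])}
wrist {'fx': 344.87189348048406, 'fy': 344.87189348048406, 'cx': 318.2076889043201, 'cy': 240.10805722620154, 'T_tool_cam': array([[ 3.92817338e-04,  9.64845546e-01,  2.62817271e-01,
         7.59714998e-02],
       [ 9.99999625e-01, -5.81992799e-04,  6.41951608e-04,
         3.34400852e-04],
       [ 7.72341909e-04,  2.62816920e-01, -9.64845413e-01,
        -1.80056169e-01],
       [ 0.00000000e+00,  0.00000000e+00,  0.00000000e+00,
         1.00000000e+00]])}
[0.1919074  0.51498513 0.20458913] [-2.43863873e-04  1.77452966e-01  9.84128923e-01 -8.05748756e-04] 0.15
```

View pics/top.png

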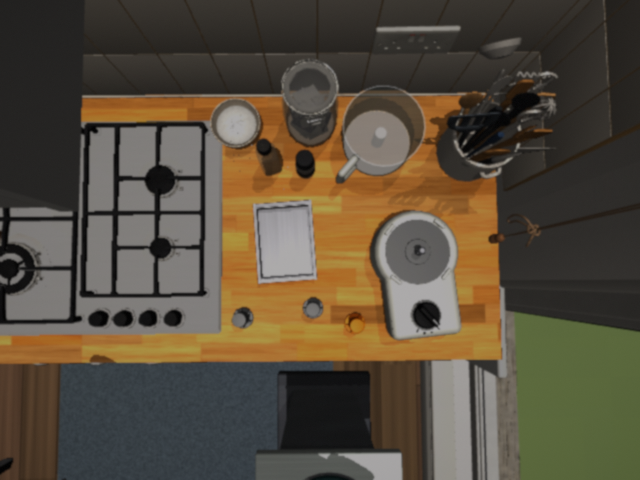

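View pics/scene.png

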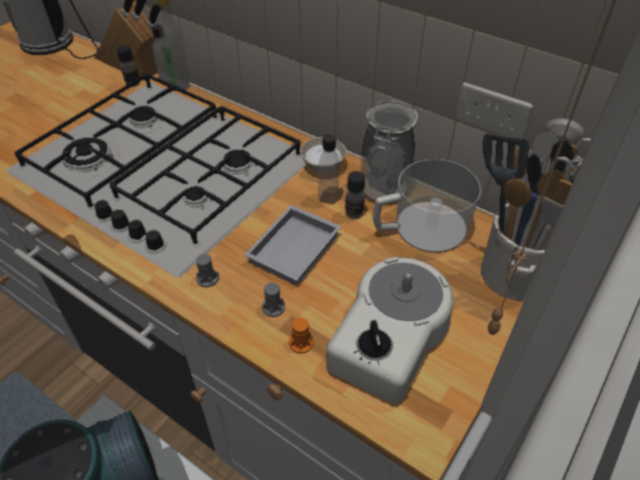

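The top view shows the stems near (242,318) and (312,308), the orange decoy at (355,322), the tray at (285,242), the spindle at (418,250) and the dial at (427,315). I'll enlarge these areas next.

```bash
cat >> h.py <<'E'
from scipy.spatial.transform import Rotation as R
def rot(p):
    r=np.array(p['rotation']); return R.from_quat(r[[1,2,3,0]]).as_matrix() if r.size==4 else r
def ray(n,u,v):
    p=vision.camera_params(n)
    d=np.array([(u-p['cx'])/p['fx'],-(v-p['cy'])/p['fy'],-1.])
    return np.array(p['eye']),rot(p)@d
def proj(n,P):
    p=vision.camera_params(n); c=rot(p).T@(np.array(P)-p['eye'])
    return np.array([p['cx']+p['fx']*c[0]/-c[2], p['cy']+p['fy']*c[1]/c[2]])
E
python3 - <<'E'
from h import *
t=cv2.imread('pics/top.png'); s=cv2.imread('pics/scene.png')
def crop(im,x,y,w,h,k): return cv2.resize(im[y:y+h,x:x+w],None,fx=k,fy=k,interpolation=cv2.INTER_CUBIC)
a=crop(t,370,200,100,145,4)   # 400x580
b=np.vstack([crop(t,225,295,50,40,8),crop(t,290,285,50,40,7.999)])[:580]
b=np.vstack([crop(t,225,300,50,36,8),crop(t,290,290,50,36,8)])
h=max(a.shape[0],b.shape[0])
b=np.pad(b,((0,h-b.shape[0]),(0,0),(0,0)))
cv2.imwrite('pics/c1.png',np.hstack([a,b]))
cv2.imwrite('pics/c2.png',np.vstack([np.hstack([crop(s,330,255,133,150,3)[:, :399],crop(s,180,240,133,150,3)[:, :399]])]))
for n,u,v,z in [('top',242,318,.062),('top',312,308,.062),('scene',205,260,.062),('scene',271,288,.062),('top',285,242,.02),('top',418,250,.134),('top',427,315,.128),('scene',407,277,.134)]: print(n,u,v,at(n,u,v,z))
E
```

```text
top 242 318 [0.44725111 0.1802589  0.062     ]
top 312 308 [0.46703837 0.03401728 0.062     ]
scene 205 260 [0.44326418 0.18098957 0.062     ]
scene 271 288 [0.46339774 0.03241803 0.062     ]
top 285 242 [0.60923221 0.09306915 0.02      ]
top 418 250 [ 0.58268536 -0.17506526  0.134     ]
top 427 315 [ 0.4557757 -0.1912048  0.128    ]
scene 407 277 [ 0.57731639 -0.18471336  0.134     ]
```

View pics/c1.png

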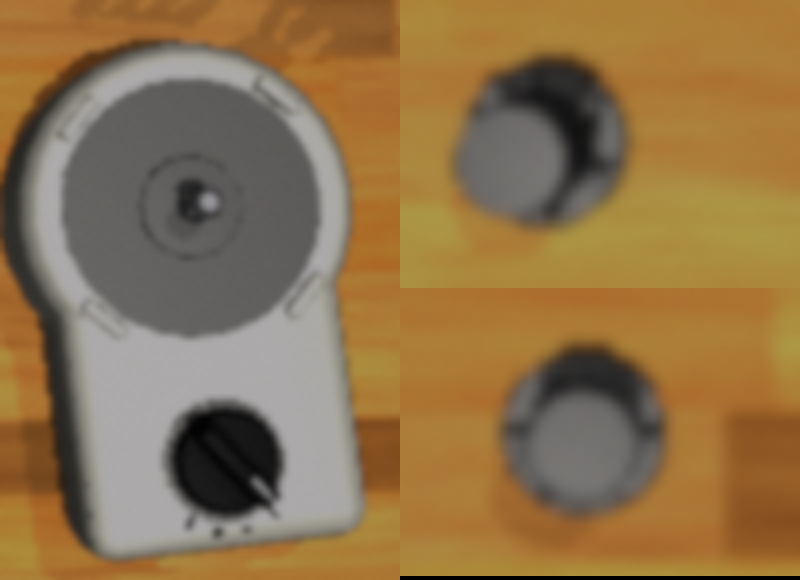

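View pics/c2.png

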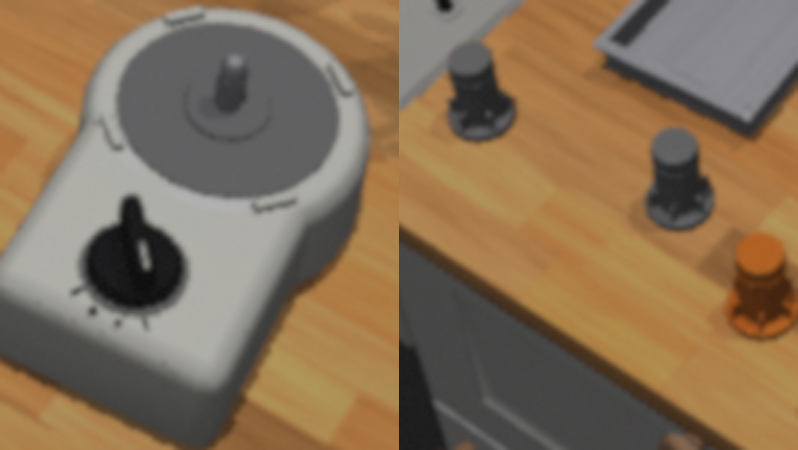

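Readings from the enlarged crops:
- **Spindle:** tip at top (421.6,249.9) and scene (408,274.7). Hub at top (417.4,251.1) and scene (405.7,289.3).
- **Stem tops:** (238.6,319.3) and (312.4,309.2).
- **Dial:** its line points to the rightmost bar, which is off.

Next I'll triangulate these.

```bash
python3 - <<'E'
from h import *
def tri(a,b):
    A=np.zeros((3,3));y=np.zeros(3);
    rs=[ray('top',*a),ray('scene',*b)]
    for e,d in rs:
        d=d/np.linalg.norm(d);M=np.eye(3)-np.outer(d,d);A+=M;y+=M@e
    return np.linalg.solve(A,y)
print('s1',tri((238.6,319.3),(203.6,258.9)),at('top',238.6,319.3,.062),at('scene',203.6,258.9,.062),at('top',242.7,317,.004))
print('s2',tri((312.4,309.2),(271.6,288.6)),at('top',312.4,309.2,.062),at('scene',271.6,288.6,.062),at('top',312.4,307.4,.004))
print('tip',tri((421.6,249.9),(408,274.7)),at('top',421.6,249.9,.134),at('scene',408,274.7,.134))
print('hub',tri((417.4,251.1),(405.7,289.3)),at('top',417.4,251.1,.094),at('scene',405.7,289.3,.094))
c=lambda x,y:((x+.5)/4-.5+370,(y+.5)/4-.5+200)
for n,p,z in [('line',(262,491),.128),('pad far',(198,420),.128),('skirt',(226,459),.1),('bar1',(190,522),.09),('bar4',(275,513),.09)]: print(n,at('top',*c(*p),z))
s=lambda x,y:((x+.5)/3-.5+330,(y+.5)/3-.5+255)
for n,p,z in [('lineA',(138,242),.128),('lineB',(148,270),.128),('padfar',(131,200),.128),('skirt',(134,266),.1),('bar1',(76,292),.09),('bar4',(146,324),.09)]: print(n,at('scene',*s(*p),z))
# tray corners in top
t=cv2.imread('pics/top.png');g=t[195:290,245:325]
for uv in [(254,203),(311,199),(316,279),(259,284)]: print('tray',at('top',*uv,.028))
for uv in [(264,147),(304,158)]: print('by',at('top',*uv,.12))
E
```

```text
s1 [0.4447776  0.18730081 0.05970471] [0.44460593 0.18734036 0.062     ] [0.44378692 0.18518488 0.062     ] [0.44497294 0.18778459 0.004     ]
s2 [0.46464262 0.03285898 0.05855484] [0.46454063 0.0331948  0.062     ] [0.4629305  0.03061396 0.062     ] [0.46503164 0.03376583 0.004     ]
tip [ 0.58324256 -0.18282601  0.13296243] [ 0.58283706 -0.18212471  0.134     ] [ 0.58285421 -0.18356777  0.134     ]
hub [ 0.58337845 -0.18315464  0.09190512] [ 0.58292216 -0.18225657  0.094     ] [ 0.58222    -0.18419173  0.094     ]
line [ 0.44139709 -0.20673652  0.128     ]
pad far [ 0.47600992 -0.17625412  0.128     ]
skirt [ 0.45498465 -0.1958407   0.1       ]
bar1 [ 0.42270324 -0.17913371  0.09      ]
bar4 [ 0.42693715 -0.22233475  0.09      ]
lineA [ 0.44661673 -0.20180413  0.128     ]
lineB [ 0.43461933 -0.21540258  0.128     ]
padfar [ 0.46773742 -0.18431454  0.128     ]
skirt [ 0.44902571 -0.19999622  0.1       ]
bar1 [ 0.42212549 -0.17994464  0.09      ]
bar4 [ 0.42717823 -0.22190742  0.09      ]
tray [0.69490861 0.16045215 0.028     ]
tray [0.70300476 0.03527165 0.028     ]
tray [0.52757946 0.02536229 0.028     ]
tray [0.51755243 0.14906204 0.028     ]
by [0.79380775 0.12847141 0.12      ]
by [0.77076553 0.0478353  0.12      ]
```

```bash
cat >> h.py <<'E'
H=.032
def q(deg):
    n=np.radians((deg+90)/2); return [0,np.cos(n),np.sin(n),0]
def tcp(): return np.array(manip.get_tool_pos())
def pick(x,y,deg):
    manip.goto([x,y,.15],q(deg))
    print('touch',manip.servo_line([x,y,H],rate=.12,max_force=10))
    manip.gripper_close(25); print('w',manip.get_width(),manip.get_finger_force(),tcp())
    manip.servo_line([x,y,.25],rate=.2)
SP=np.array([.583,-.183])
def tryfit(deg,dx=0,dy=0):
    x,y=SP+[dx,dy]
    manip.goto([x,y,.25],q(deg))
    manip.servo_line([x,y,.140+H],rate=.1)
    s=manip.servo_line([x,y,.0935+H],rate=.04,max_force=8)
    print('stop',s,'foot above hub',tcp()[2]-H-.094,manip.get_ft_force(),manip.get_time_s())
E
python3 - <<'E'
from h import *
pick(.464,.032,45)
tryfit(20)
snap('scene','pics/t1.png')
E
```

```text
touch False
w 0.02993233402603422 25.000023487955332 [0.4639814  0.03200012 0.03197794]
stop True foot above hub 0.03800275367135289 [-1.61488447 -1.04407002  1.02462829] 7.9
```

It stopped with the foot 38.0 mm above the hub, so this is the wrong stem. It goes in the tray, and I'll try the other one.

```bash
python3 - <<'E'
from h import *
x,y=tcp()[:2]; manip.servo_line([x,y,.25],rate=.2)
manip.goto([.600,.092,.25],q(3))
manip.servo_line([.600,.092,.10],rate=.15)
print('tray',manip.servo_line([.600,.092,.002+H],rate=.05,max_force=6),tcp())
manip.let_go()
manip.servo_line([.600,.092,.22],rate=.2)
pick(.444,.1865,0)
tryfit(20)
snap('scene','pics/t2.png'); snap('top','pics/t2t.png')
E
```

```text
tray True [0.59963476 0.09195447 0.03497457]
touch False
w 0.02944457316806848 25.000066983047873 [0.4439665  0.18649914 0.03198218]
stop False foot above hub -9.276292885634918e-06 [-4.05175974 -2.15465485  3.67771766] 22.05
```

View pics/t2.png

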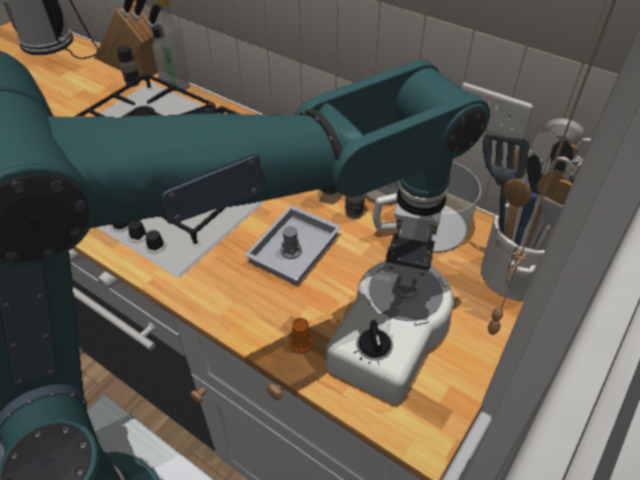

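The other stem slid fully home, and the rejected one stands upright in the tray at (291,240). I'll release and move over the dial for a close wrist view.

```bash
python3 - <<'E'
from h import *
manip.let_go(); manip.dwell(.3)
x,y=tcp()[:2]; manip.servo_line([x,y,.26],rate=.2)
manip.dwell(.3)
D=[.4535,-.1965]
manip.goto([*D,.24],q(-46))
p=tcp(); r=np.array(manip.get_tool_rot()); im=snap('wrist','pics/w.png')
s=snap('top','pics/t3.png')
T=np.eye(4);T[:3,:3]=R.from_quat(r[[1,2,3,0]]).as_matrix();T[:3,3]=p
np.save('Tw.npy',T@vision.camera_params('wrist')['T_tool_cam']); print(p,manip.get_joint_positions(),manip.get_time_s())
E
```

```text
[ 0.45382435 -0.19654743  0.24017242] [-5.23136025e-01 -4.08214671e-02  1.43343279e+00  8.10738763e-05
  1.74874108e+00  2.78530247e-01] 25.725
```

View pics/w.png

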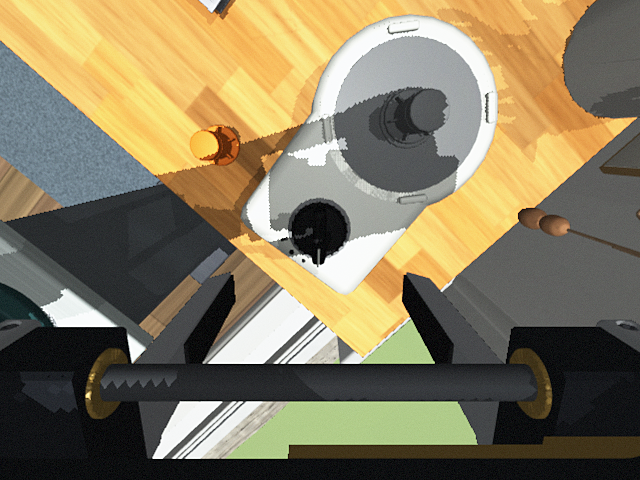

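The wrist view shows the stem seated on the spindle at (420,115). The dial's centre is at (319,229), its paddle is vertical in the picture, and the white line ends near (318,264), so the gripper is aligned across the paddle.

```bash
python3 - <<'E'
from h import *
T=np.load('Tw.npy'); p=vision.camera_params('wrist')
def aw(u,v,z):
    d=T[:3,:3]@np.array([(u-p['cx'])/p['fx'],-(v-p['cy'])/p['fy'],-1]); e=T[:3,3]; return e+d*(z-e[2])/d[2]
print(aw(319,229,.1),aw(318,264,.128),aw(318,248,.128))
im=cv2.imread('pics/w.png'); a=cv2.resize(im[180:280,270:370],None,fx=5.8,fy=5.8,interpolation=cv2.INTER_CUBIC)
cv2.imwrite('pics/w2.png',a)
print(kin.solve_ik([.4535,-.1965,.106],q(-46)),kin.solve_ik([.4535,-.1965,.106],q(-46-76)))
E
```

```text
[ 0.45493984 -0.19712569  0.1       ] [ 0.43595649 -0.21419306  0.128     ] [ 0.44669617 -0.20379187  0.128     ]
[-5.23647640e-01  4.87291529e-03  1.65540359e+00 -4.44089210e-16
  1.48131615e+00  2.79203816e-01] [-5.23647640e-01  4.87291529e-03  1.65540359e+00 -4.44089210e-16
  1.48131615e+00  1.60565405e+00]
```

View pics/w2.png

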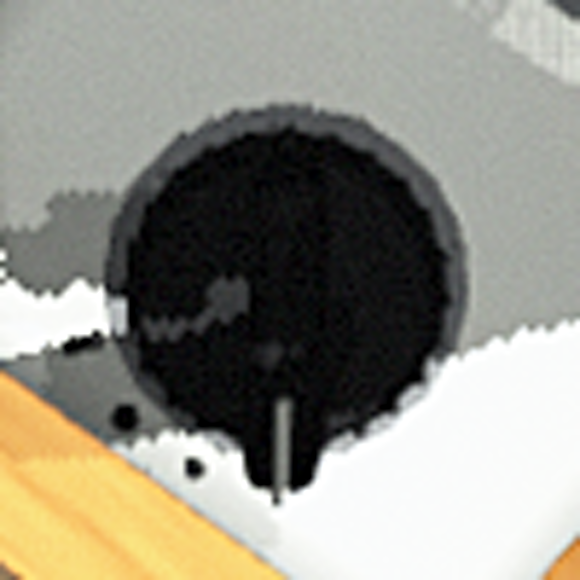

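Aligned, with the axis at about (0.4545,-0.197). Now I'll grip and turn.

```bash
python3 - <<'E'
from h import *
D=[.4545,-.197]
manip.servo_line([*D,.16],rate=.15)
print(manip.servo_line([*D,.108],rate=.06,max_force=6),tcp())
manip.gripper_close(25); print('w',manip.get_width(),manip.get_ft_force(),manip.get_moment())
j0=np.array(manip.get_joint_positions())
for a in np.linspace(0,1.27,9)[1:]:
    j=j0.copy(); j[5]+=a; manip.move_joints(j)
    print(round(a,2),np.round(manip.get_ft_force(),1),np.round(manip.get_moment(),3),manip.get_width())
manip.dwell(.8)
snap('wrist','pics/w3.png'); im=snap('top','pics/t4.png')
s=snap('scene','pics/s4.png')
w=cv2.imread('pics/w3.png')
cv2.imwrite('pics/m.png',np.hstack([cv2.resize(w,(400,300)),cv2.resize(s[190:400,230:510],(400,300))]))
print(manip.get_time_s(),np.array(manip.get_joint_positions())-j0,manip.get_moment(),manip.get_finger_force())
E
```

```text
False [ 0.4548192  -0.19720138  0.10848835]
w 0.011906775675876398 [-0.63552475 -0.16916358  0.32855014] [ 0.04926282  0.21489018 -0.26931224]
0.16 [ 0.8 -1.1  0. ] [-0.132  0.019  0.052] 0.011722558392411916
0.32 [ 2.2 -1.7 -1.3] [-0.414 -0.184  0.009] 0.01169266622569084
0.48 [ 2.6 -3.9 -2.3] [-0.734 -0.29   0.03 ] 0.011935980213905604
0.64 [ 1.8 -4.1 -3.3] [-0.907 -0.345  0.108] 0.011811568187043963
0.79 [ 2.6 -5.4 -2.8] [-0.964 -0.32   0.017] 0.011596560051698636
0.95 [ 3.  -5.8 -3.4] [-1.137 -0.348  0.096] 0.011861072869043013
1.11 [ 1.9 -7.4 -3. ] [-1.267 -0.317  0.072] 0.011593965858550862
1.27 [ 1.2 -7.2 -3.5] [-1.297 -0.227  0.074] 0.011888651934680894
31.8 [-1.12593068e-03  4.80529227e-04 -5.34913074e-04 -3.66186894e-03
 -2.73289101e-03  1.26495256e+00] [-1.34476434 -0.24078163  0.03293928] 24.96201753616333
```

View pics/m.png

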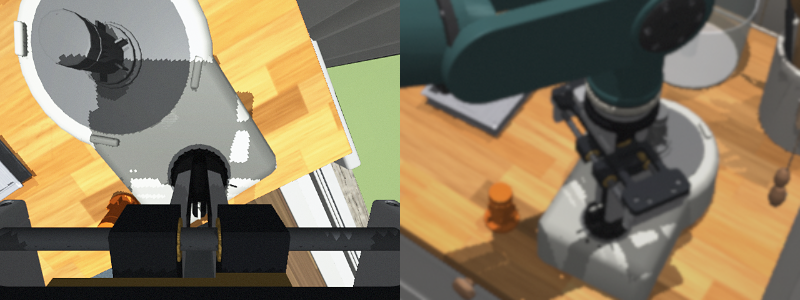

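The dial has turned with the gripper, and the white line is near the last mark. I'll nudge it toward the end stop for margin, watching joint 6's torque.

```bash
python3 - <<'E'
from h import *
j=np.array(manip.get_joint_positions()); j[5]+=.005
for i in range(5):
    manip.move_joints(j); manip.dwell(.2)
    e=np.mean([manip.get_joint_efforts()[5] for _ in range(5)]); print(i,round(e,3),round(manip.get_joint_positions()[5]-j[5],4),np.round(manip.get_moment(),3))
    if i<4: j[5]+=.015
w=snap('wrist','pics/w5.png')
cv2.imwrite('pics/w6.png',cv2.resize(w[200:400,200:440],None,fx=3,fy=3,interpolation=cv2.INTER_CUBIC)); print(manip.get_time_s())
E
```

```text
0 0.069 -0.0009 [-0.468 -0.155  0.07 ]
1 0.074 -0.0001 [-0.566 -0.153  0.081]
2 0.074 0.0 [-0.65  -0.152  0.054]
3 0.076 0.0 [-0.773 -0.082  0.082]
4 0.184 0.0001 [-0.852 -0.154  0.174]
34.1
```

View pics/w6.png

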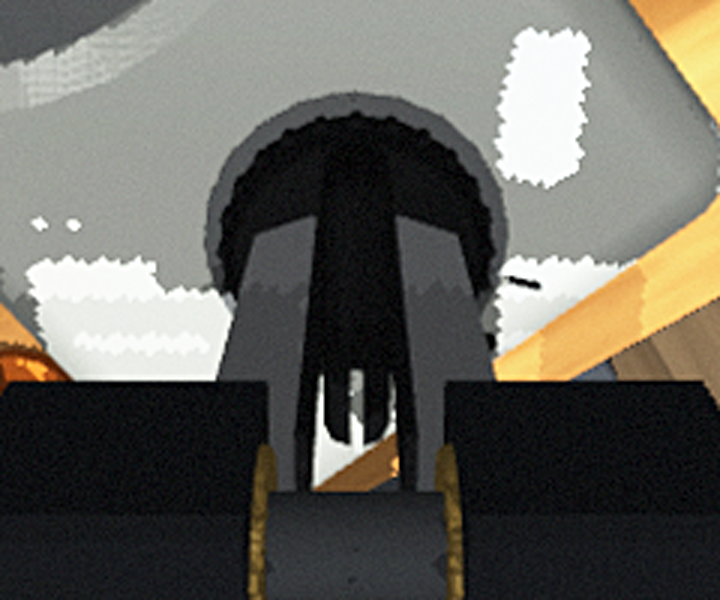

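The torque rose from 0.07 to 0.18 N m, so the dial has reached its end stop (1.30 rad), held firmly between the pads. Handing in.

```bash
python3 - <<'E'
from h import *
manip.dwell(.6); print(manip.get_joint_efforts()[5],manip.get_finger_force()); print(manip.finish_job())
E
```

```text
0.18408166710287333 25.01358836889267
the job is handed in; nothing more can be done
None
```

I handed the job in at about 35 s on the robot's clock: the fitting stem is home on the spindle, the other stem is in the tray, and the gripper is holding the dial at its end stop, past the third position; the verdict was not shown.

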